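Pin the swing-arm bench pin in its working position

TASK

Lock the jeweller's swing-arm bench pin in its working position: take the quick-release pin from its wooden stand with its red side button squeezed in, enter it into the hole of the blue arm and, pressing only gently, swing the arm until the pin drops through the hole of the index plate underneath as well. Push it gently fully home with the button still held in, then let go so that the button springs out and the balls lock it below the plate. Leave everything else on the bench where it is.

Things in the scene. Friction and masses are not known exactly. Their poses are not given: they have to be found in the camera images.
- pin: Quick-release ball-lock pin, upright in its stand at the start, about 140 g. z up along its axis, origin on the axis at the underside of its flange (the seating face). Below the origin: steel shank 12 mm thick, 37 mm long, the last 6 mm a cone down to 8.4 mm. Above it: steel flange 34 mm across, 5 mm thick, then the head with the button. Fingertips may rest on the flange.
- pin_head (a point): Middle of the pin's head, on its axis, 20 mm above the pin's origin, axes as the pin. Head: black plastic, 22 mm wide in x, 5 to 35 mm above the origin; fixed flat side at y = -11 mm, red sprung button (16 mm wide, 6.5 to 28.5 mm above the origin) on the +y side. Squeezed along y it is 27 mm across with the button out, 22 mm and centred on the axis with it fully in.
- pin_nose (a point): Centre of the tip of the pin's nose, 37 mm below the pin's origin on its axis.
- button (a joint): Travel of the pin's red button in m: 0 fully out, 0.005 fully in. A spring pushes it out: about 2.4 N to start, 8 N fully in; squeezing the head with 20 to 40 N holds it fully in, a very light grip does not.
- ball_a (a joint): Travel in m of one of the pin's two locking balls (at the shank's +x and -x sides, 25 to 30 mm below the pin's origin), moved by the button alone: 0 = out, 3 mm proud of the shank (locks); 0.0032 = drawn in flush (button fully in). With the balls out the pin enters neither hole of the station and they cannot be forced in; let go, they spring out.
- ball_b (a joint): The same for the second ball.
- stand: Dark wooden block, fixed, 70 x 70 x 55 mm, with an upright 22 mm hole 45 mm deep; the pin stands loosely in it, flange on the block's top, and lifts straight out even with its balls out. Origin at the centre of its underside.
- station: Swing-arm bench pin bolted to the bench: dark steel foot plate 210 x 200 x 10 mm with pivot post, index plate and arm. Origin on the bench below the vertical pivot axis; x points from the pivot away from the robot, the arm at joint value 0 points along -x.
- plate_mid (a point): Nominal place of the index plate's hole, on the plate's top face, 40 mm above the bench, 130 mm from the pivot axis. The aluminium plate (66 x 176 x 10 mm, 20 mm free below it) is clamped a little differently each time: its single 13.6 mm through hole, always 130 mm from the pivot, lies up to 16 mm to either side along the arc (arm joint -0.12 to 0.12). Unmeasured: feel for it.
- swing_arm (a joint): Angle of the arm about the pivot in rad, -0.2 to 0.55; growing, it turns clockwise seen from above (tip towards the station's +y). Starts swung aside at 0.22 to 0.42. A stiff pivot (0.2 N m, about 1.6 N at the hole) keeps it where it is left.
- upper_hole (a point): Centre of the mouth of the vertical 13.6 mm through hole in the blue arm, on its top face 53 mm above the bench, 130 mm from the pivot. Arm 44 mm wide, 12 mm thick, 1 mm above the index plate; a wooden tongue starts 27 mm beyond the hole. A nose in this hole standing on the bare index plate leaves the flange 24 mm above the arm. Pushes over about 25 N mark the arm and plate.
- pivot (a point): Point on the pivot axis level with the arm's top face, 53 mm above the bench. The arm's hub around it is 48 mm across and stands 28 mm above the arm.
- fire_brick: red fire brick, 110 x 220 x 60 mm; a bystander to be left where it is. Origin at the centre of its underside
- bench_block: square steel bench block, 80 x 80 x 25 mm; a bystander to be left where it is. Origin at the centre of its underside
- hammer: small hammer lying flat; a bystander to be left where it is. Origin at the centre of its underside
- file_red: red-handled hand tool lying flat; a bystander to be left where it is. Origin at the centre of its underside
- cup: white plastic cup, 72 mm across, 90 mm high; a bystander to be left where it is. Origin at the centre of its underside
- pliers: pliers with red and black handles, lying flat; a bystander to be left where it is. Origin at the centre of its underside
Not all that is in view belongs to the job. Of the things that look like the pin, the smaller one is meant.

How it is judged:
By the outcome, as a careful person would: the job done as asked, in the order asked, and still so for the second after the job is handed in, with the robot touching nothing.
It also fails if it takes over 72 s, if anything falls off the work surface, if the arm or the gripper's body presses on something with over 40 N, if the wrist force passes 120 N, or if a joint passes its speed limit or range.

ROBOT

A 7-joint arm with a two-finger parallel gripper is mounted at the origin on the work surface. World frame = base frame: x ahead of the robot, y to its left, z up, the work surface at z = 0. Lengths are in m, angles in rad, forces in N, time in s.
With the tool pointing down it reaches from about 0.425 to 0.95 m from the base axis. Payload 4.7 kg.
Tool frame: the origin (TCP) lies midway between the tips of the shut fingers; the grasp point (between the pads) lies grip_depth behind it (grip_depth is the distance from the TCP to the grasp point, in m); z points along the fingers, y is the line along which they close (so a half turn about z gives the same grasp; the last joint's range is limited). The gripper opens to 85 mm and grips with 20 to 120 N. Pads are 22 mm wide; open, the fingers measure 114 mm over their backs; the gripper's body (76 mm by 85 mm) begins 54 mm behind the grasp point. The pads swing forward as they close: fully open they stand 13 mm farther back than shut.
Start: joints at [1.217, 0.469, -0.049, 1.532, 0.024, 1.141, -0.082], TCP at [0.215, -0.64, 0.231] pointing down, gripper open.
Joint ranges: [-2.59, 2.59], [-0.33, 1.99], [-1.39, 1.29], [0.1, 2.45], [-1.04, 4.18], [0.21, 1.99], [-2.66, 2.66]. Speed limits (rad/s): [2.57, 2.57, 3.14, 3.14, 3.14, 3.14, 3.14].

INTERFACE

Orientations are given as a unit quaternion [w, x, y, z].
In Python, from rig import * gives the robot as it stands.
- The arm moves only by the shell command python3 -m pendant 'ROWS' [OPENING] [FORCE]. ROWS is JSON, one flat list of numbers, 4 for each row, row after row: the shift along the tool's x, y, z scaled (see below), then the turn about the tool's z scaled (see below). A call has 1 to 5 rows; each row is the pose to reach, as a shift and turn from the pose commanded when the call began, along the tool's axes at that moment; what a row does not reach only later rows make up. The controller multiplies each number of a shift by 1 m and each number of a turn by 30 degrees. A row lasts 1/8 s, in which the tool goes at most 62.5 mm and 10.7 degrees, less where a joint would pass 70% of its speed; a pose out of reach is approached as far as the arm can. A call with a number of a shift or a turn outside -1 to 1 is refused whole. A call with a gripper value outside its range is refused whole. OPENING is the opening, from 0 (shut) to 1 (fully open), set as the call begins (- or left out, the last holds). The fingers move at their own pace and stop on an object; FORCE is the grip in N (left out, the last holds). Time passes only in rows, so rows that repeat a pose let the fingers close. It gives the time, the measured TCP pose, the force, the opening and the grip force at its end, in the units of the state.
- sense(): the state, without advancing time (a new reading comes with each control period).
- grab_frame(name): name is "side" or "top" or "wrist"; returns (picture, depth): 400x640x3 uint8, red, green, blue; 400x640 float32, m along the optical axis (not along the pixel's ray), 0 where there is no reading.
- camera_info(name): a dict with "intrinsics" (3x3 intrinsics, pixels), "extrinsics" (4x4, takes a point from world to camera coordinates); the wrist camera has in their place "mount" (4x4, takes a point from camera to tool coordinates, whose origin is the TCP and whose axes are the flange's). Camera axes: x right, y down, z forward; pixel columns grow to the right and rows downward; lengths in m; the calibration is good to about 2 mm. A picture is of the moment at which its call begins: read the wrist's pose just before it. camera_info takes no time and is no camera call.
- sign_off(): hands the job in; it is judged then, once.
Trained networks look in the newest picture that a camera, given by its name, has taken for a name from the list of things; names that differ only in an ending like _2 or _b are one class to them, and where a whole thing is asked for, a point or a joint stands for the part that bears it (a point fixed in the world has none). Each returns a list of dicts, best first, with "conf" (0 to 1); they miss things now and then, are a little off and sometimes report something else, mostly with a low value. They report only what shows in the picture. A call takes as long as a camera call. They do not tell look-alikes from the thing itself.
- find_in(camera, thing): "extent" ([left, top, right, bottom] in pixels, round what is visible of it).
The state is a dict: "time": time; "joints": joint angles; "qd": joint speeds; "tau": joint torques, N m; "tool_pos": TCP position; "tool_rot": TCP orientation; "force": force on the tool from outside, world axes, zero at the start; "torque": the same for the moment, N m; "width": finger opening in m; "grip_force": force on a finger pad.
Only numpy, scipy, OpenCV 4.12 (cv2) and the standard library are available. Lean on these libraries where they do the work, as an engineer would, in place of code of your own. Each camera call takes 0.05 s, during which the arm holds its last target. There are 200 camera calls.

## Working session

There is one attempt and no reset: what is moved stays moved. The work goes in short steps, Python scripts to look and compute and a shell command to move; the robot and the scene stay as the last step left them, time stands still between calls to the robot, and variables do not carry over. Pictures are saved under pics/ and viewed, at most 13 in all, crops included, and the job is handed in when it is done.

```bash
mkdir -p pics; ls
cat > h.py <<'E'
from rig import *
import numpy as np, cv2
from scipy.spatial.transform import Rotation as R
def save(n,im,crop=None,s=1):
    if crop: im=im[crop[1]:crop[3],crop[0]:crop[2]]
    im=cv2.resize(im,None,fx=s,fy=s,interpolation=cv2.INTER_CUBIC) if s!=1 else im
    cv2.imwrite('pics/'+n,im[:,:,::-1])
def cam(name,st=None):
    c=camera_info(name); K=np.array(c['intrinsics'])
    if 'extrinsics' in c: T=np.linalg.inv(np.array(c['extrinsics']))
    else:
        q=st['tool_rot']; W=np.eye(4); W[:3,:3]=R.from_quat([q[1],q[2],q[3],q[0]]).as_matrix(); W[:3,3]=st['tool_pos']
        T=W@np.array(c['mount'])
    return K,T
def ray(K,T,u,v):
    d=T[:3,:3]@np.linalg.inv(K)@[u,v,1]; return T[:3,3],d
def at_z(K,T,u,v,z):
    o,d=ray(K,T,u,v); return o+d*(z-o[2])/d[2]
def cloud(K,T,D):
    v,u=np.mgrid[:D.shape[0],:D.shape[1]]
    P=(np.linalg.inv(K)@np.stack([u.ravel(),v.ravel(),np.ones(u.size)]))*D.ravel()
    return (T[:3,:3]@P+T[:3,3:]).T.reshape(*D.shape,3)
E
python3 - <<'E'
from h import *
s=sense(); print(s)
ims=[]
for n in ['top','side']:
    im,D=grab_frame(n); np.savez(n+'.npz',im=im,D=D); K,T=cam(n); print(n,K.tolist(),T.round(3).tolist())
    for t in ['pin','stand','station','upper_hole','button','swing_arm']:
        print(t,[(np.round(r['extent']).tolist(),round(r['conf'],2)) for r in find_in(n,t)])
    save(n+'.png',im)
E
```

```text
pics
{'time': 0.0, 'joints': array([ 1.21711241,  0.46946521, -0.04855717,  1.53367666,  0.02411052,
        1.14101025, -0.0822914 ]), 'qd': array([ 0.00086668,  0.00155393, -0.00011811, -0.00082785, -0.00021013,
       -0.00053322,  0.00022633]), 'tau': array([-2.39699484e-04, -5.10316122e+01, -4.65493498e-02, -2.37719125e+01,
        1.07340451e-02,  7.49129016e-03,  2.47901590e-05]), 'tool_pos': array([ 0.21519622, -0.63916674,  0.2302526 ]), 'tool_rot': array([-9.64620246e-04,  9.86842044e-01,  1.61684278e-01, -2.08232965e-04]), 'force': array([ 0.26888538, -0.33585444, -0.52736104]), 'torque': array([-0.05747389,  0.00145178, -0.04710197]), 'grip_force': 0.0, 'width': 0.0852425822470269}
top [[428.4152495127174, 0.0, 318.06886462652335], [0.0, 428.4152495127174, 202.7929032234882], [0.0, 0.0, 1.0]] [[0.023, -0.988, 0.152, 0.331], [-1.0, -0.023, 0.005, -0.019], [-0.002, -0.152, -0.988, 1.487], [0.0, 0.0, 0.0, 1.0]]
pin [([395.0, 181.0, 406.0, 196.0], 0.65)]
stand [([403.0, 204.0, 426.0, 231.0], 0.74), ([270.0, 161.0, 326.0, 238.0], 0.45)]
station [([271.0, 165.0, 346.0, 236.0], 0.86), ([411.0, 214.0, 424.0, 221.0], 0.68), ([272.0, 162.0, 326.0, 235.0], 0.47)]
upper_hole [([270.0, 164.0, 325.0, 238.0], 0.72)]
button []
swing_arm [([274.0, 163.0, 328.0, 234.0], 0.89)]
side [[465.03440319336465, 0.0, 321.85811089958037], [0.0, 465.03440319336465, 205.31952609724834], [0.0, 0.0, 1.0]] [[0.997, -0.029, 0.065, 0.463], [-0.07, -0.595, 0.801, -0.987], [0.016, -0.803, -0.595, 0.803], [0.0, 0.0, 0.0, 1.0]]
pin [([349.0, 267.0, 369.0, 305.0], 0.61), ([304.0, 296.0, 326.0, 316.0], 0.53)]
stand [([298.0, 295.0, 335.0, 341.0], 0.79)]
station [([280.0, 186.0, 380.0, 250.0], 0.67)]
upper_hole [([285.0, 179.0, 380.0, 221.0], 0.79)]
button []
swing_arm [([282.0, 183.0, 375.0, 223.0], 0.68)]
```

View pics/top.png

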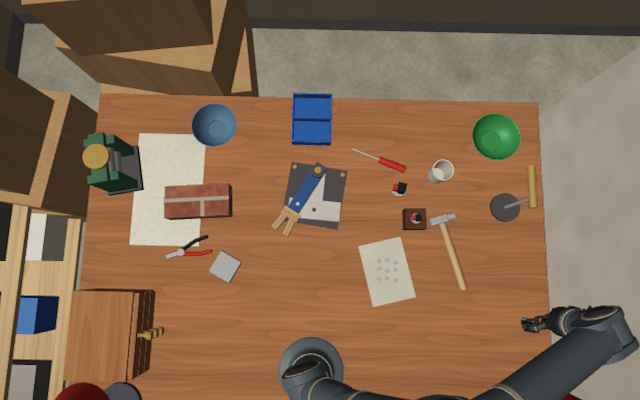

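View pics/side.png

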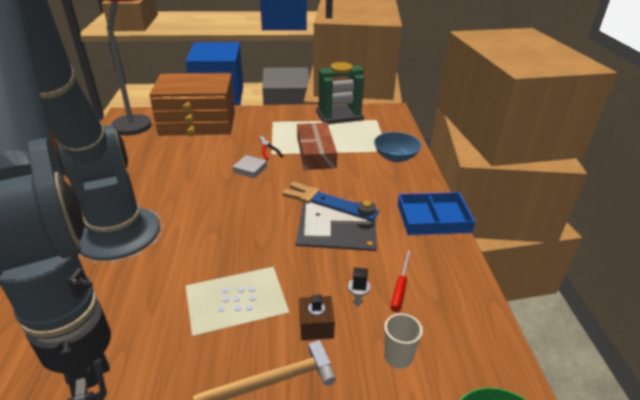

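Top view: the arm at (305,190), pivot at (318,170), stand at (415,218), cup, hammer. Two pin-like things are in view: one loose at top (400,188) / side (360,283), and one standing in the wooden stand at top (416,217) / side (317,305). The one in the stand is the smaller and stands in its block, so it fits. I'll confirm this in an enlarged crop.

Run:
```python
from h import *
a=np.load('side.npz');save('crop.png',a['im'],(270,165,410,350),3)
a=np.load('top.npz');K,T=cam('top');C=cloud(K,T,a['D']);im=a['im']
for n,(u,v) in dict(stand=(415,218),big=(400,188),pivot=(319,169),plate=(318,208),foot=(338,180),tip=(287,225),bench=(350,260)).items():
    print(n,C[v,u].round(3))
def blk(n,l,t,r,b,z0,z1):
    S=C[t:b,l:r].reshape(-1,3); S=S[(S[:,2]>z0)&(S[:,2]<z1)]; print(n,len(S),S.min(0).round(3),S.max(0).round(3),np.median(S,0).round(3))
blk('standtop',398,200,432,235,.045,.065); blk('pinhead',398,200,432,235,.075,.12)
blk('hub',305,155,335,185,.07,.1)
hs=cv2.cvtColor(im,cv2.COLOR_RGB2HSV); m=(hs[...,0]>100)&(hs[...,0]<125)&(hs[...,1]>120)
m[:150]=0;m[240:]=0;m[:,:265]=0;m[:,350:]=0
v,u=np.nonzero(m); P=np.array([at_z(K,T,x,y,.053)[:2] for x,y in zip(u,v)]); 
print(cv2.fitLine(P.astype(np.float32),cv2.DIST_HUBER,0,.01,.01).ravel(), cv2.minAreaRect(P.astype(np.float32)))
K,T=cam('side');print('hub side',at_z(K,T,367,207,.081),'pin side',at_z(K,T,317,300,.09))
print(camera_info('wrist'))
```

```text
stand [ 0.504 -0.332  0.083]
big [ 0.598 -0.278  0.108]
pivot [ 0.662 -0.011  0.082]
plate [ 0.535 -0.011  0.045]
foot [ 0.64  -0.079  0.014]
tip [0.473 0.091 0.058]
bench [ 0.363 -0.125  0.004]
standtop 383 [ 0.472 -0.376  0.045] [ 0.542 -0.304  0.064] [ 0.505 -0.337  0.056]
pinhead 57 [ 0.496 -0.351  0.075] [ 0.517 -0.323  0.098] [ 0.506 -0.337  0.09 ]
hub 116 [ 0.639 -0.029  0.07 ] [0.685 0.016 0.09 ] [ 0.66  -0.008  0.075]
[ 0.8480297  -0.5299488   0.5890446   0.03626393] ((0.6048586964607239, 0.026856601238250732), (0.042353253811597824, 0.1807003915309906), 58.457942962646484)
hub side [ 0.65937576 -0.02891108  0.081     ] pin side [ 0.50933755 -0.34789931  0.09      ]
{'intrinsics': array([[337.71619793,   0.        , 321.07372864],
       [  0.        , 337.71619793, 207.57981336],
       [  0.        ,   0.        ,   1.        ]]), 'mount': array([[-4.72922837e-04, -9.58360961e-01, -2.85559180e-01,
         7.36602123e-02],
       [ 9.99999853e-01, -5.28995342e-04,  1.19224731e-04,
        -5.04960412e-04],
       [-2.65319804e-04, -2.85559082e-01,  9.58361070e-01,
        -1.42757594e-01],
       [ 0.00000000e+00,  0.00000000e+00,  0.00000000e+00,
         1.00000000e+00]])}
```

View pics/crop.png

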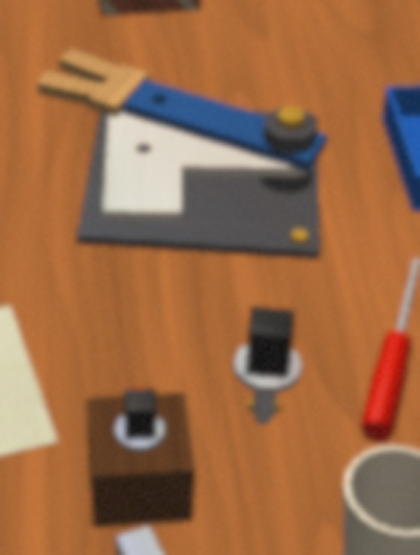

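Crop: the loose pin at crop (268,350) is larger and lies clear of the stand. The smaller one at (138,415) stands in the wooden stand, and that is the target. The arm's hole is at crop (160,98), and a dark spot on the plate at (143,148) may be the plate hole. Next I'll hover over the stand.

```bash
python3 -m pendant '[0.05,-0.03,0,0, 0.11,-0.055,0,0, 0.165,-0.085,0,0, 0.22,-0.11,0,0, 0.275,-0.14,0,0]' 1 30; python3 -m pendant '[0.055,-0.03,0,0, 0.098,-0.05,0.015,0, 0.098,-0.05,0.03,0]'
python3 - <<'E'
from h import *
s=sense();im,D=grab_frame('wrist');s=sense();print(s['time'],s['tool_pos'],s['tool_rot'],np.abs(s['qd']).max())
np.savez('w1.npz',im=im,D=D);save('w1.png',im)
K,T=cam('wrist',s);C=cloud(K,T,D)
for t in ['pin','button','stand','upper_hole']:print(t,[(np.round(r['extent']).tolist(),round(r['conf'],2)) for r in find_in('wrist',t)])
S=C.reshape(-1,3);hs=cv2.cvtColor(im,cv2.COLOR_RGB2HSV)
near=(np.hypot(C[...,0]-.507,C[...,1]+.338)<.05)&(D>0)
red=near&(C[...,2]>.06)&((hs[...,0]<8)|(hs[...,0]>172))&(hs[...,1]>140);print('red',red.sum(),np.median(C[red],0),np.argwhere(red).mean(0))
top=near&(C[...,2]>.085);P=C[top];print('head top',len(P),np.median(P,0),P.max(0),P.min(0),cv2.minAreaRect(P[:,:2].astype(np.float32)))
E
```

```text
time: 1.32
tool_pos: [0.4324, -0.4184, 0.2316]
tool_rot: [0.0, 0.987, 0.162, 0.0]
force: [0.9, -0.0, -0.1]
width: 0.0858
grip_force: 0.0
time: 1.7
tool_pos: [0.5117, -0.3363, 0.2013]
tool_rot: [-0.001, 0.986, 0.166, 0.001]
force: [-0.8, -0.5, 0.1]
width: 0.0855
grip_force: 0.0
1.75 [ 0.50811909 -0.33862575  0.19873073] [-0.00129438  0.98648477  0.16384368 -0.00117085] 0.05627540843536966
pin [([305.0, 180.0, 343.0, 225.0], 0.97), ([258.0, 22.0, 327.0, 96.0], 0.89), ([0.0, 1.0, 105.0, 139.0], 0.43)]
button [([302.0, 185.0, 323.0, 211.0], 0.65)]
stand [([276.0, 140.0, 373.0, 245.0], 0.84), ([1.0, 1.0, 103.0, 139.0], 0.61)]
upper_hole []
red 353 [ 0.50774759 -0.32802524  0.08106316] [239.79886686 297.41643059]
head top 21415 [ 0.51785229 -0.33473031  0.27501619] [ 0.53857799 -0.28805055  0.29038692] [ 0.48382599 -0.38278923  0.08503082] ((0.5093379616737366, -0.3366999328136444), (0.03759597986936569, 0.09887052327394485), 18.44038200378418)
```

View pics/w1.png

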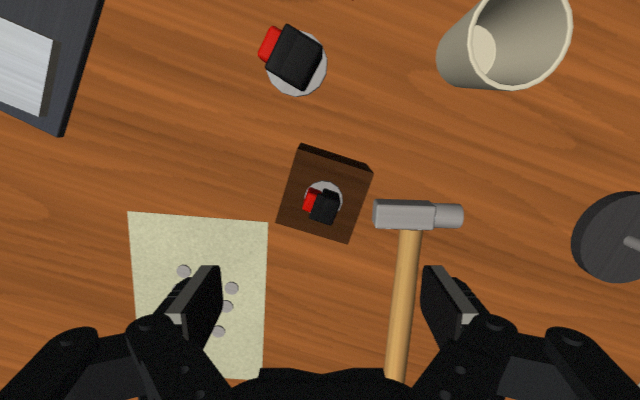

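Wrist view: the target pin's head is at (325,207) with its red button at (309,201), turned about 20° from the closing line. The hammer head is at (415,215), clear of the stand.

Run:
```python
from h import *
a=np.load('w1.npz');im,D=a['im'],a['D'];s=sense();K,T=cam('wrist',s);C=cloud(K,T,D)
print('grip_depth',grip_depth)
m=np.zeros(D.shape,bool);m[178:232,295:352]=1
z=C[...,2]; print('z hist',np.histogram(z[m],bins=[.0,.04,.05,.052,.054,.056,.058,.06,.062,.064,.07,.08,.085,.088,.09,.092,.094,.1]))
hs=cv2.cvtColor(im,cv2.COLOR_RGB2HSV)
blk=m&(hs[...,2]<45)&(z>.08)
for nm,mm,h in [('blackall',blk,.09),('toponly',blk&(z>.087),.09),('red',m&(hs[...,1]>150)&(hs[...,2]>90)&((hs[...,0]<6)|(hs[...,0]>174)),.0835)]:
    v,u=np.nonzero(mm); P=np.array([at_z(K,T,x,y,h)[:2] for x,y in zip(u,v)]).astype(np.float32)
    print(nm,len(u),u.mean(),v.mean(),P.mean(0),cv2.minAreaRect(P), np.median(z[mm]))
w=m&(hs[...,1]<60)&(hs[...,2]>120)
v,u=np.nonzero(w);P=np.array([at_z(K,T,x,y,.060)[:2] for x,y in zip(u,v)]);print('flange',P.min(0),P.max(0),cv2.minEnclosingCircle(P.astype(np.float32)),np.median(z[w]))
st=(z>.05)&(z<.06);st[:130]=0;st[260:]=0;st[:,:260]=0;st[:,385:]=0
print('standtop',cv2.minAreaRect(C[st][:,:2].astype(np.float32)),np.median(z[st]))
save('w1c.png',im,(265,130,385,250),5)
print(R.from_quat(np.roll(s['tool_rot'],-1)).as_matrix().round(3).tolist())
```

```text
grip_depth 0.0187
z hist (array([  10,    0,    0,   24, 1304,  417,   83,  171,   12,   60,   84,
        194,   29,  213,  454,    3,    0]), array([0.   , 0.04 , 0.05 , 0.052, 0.054, 0.056, 0.058, 0.06 , 0.062,
       0.064, 0.07 , 0.08 , 0.085, 0.088, 0.09 , 0.092, 0.094, 0.1  ]))
blackall 690 324.7768115942029 208.35797101449276 [ 0.5048232  -0.34640843] ((0.5051382780075073, -0.3466220200061798), (0.019776931032538414, 0.024016236886382103), 88.56169128417969) 0.0903205098269434
toponly 661 324.51891074130106 208.91830559757943 [ 0.50432646 -0.3463631 ] ((0.5042916536331177, -0.346600741147995), (0.019776931032538414, 0.022322414442896843), 88.56169128417969) 0.09036870424720755
red 195 308.7282051282051 201.03589743589743 [ 0.5047714 -0.3329344] ((0.5058210492134094, -0.3329773545265198), (0.008263560943305492, 0.0182948037981987), 88.23348236083984) 0.08361527215040165
flange [ 0.50447828 -0.36183104] [ 0.51999444 -0.32971458] ((0.5059926509857178, -0.3457774519920349), 0.016206730157136917) 0.06044242299886224
standtop ((0.5035708546638489, -0.3460361361503601), (0.07054629921913147, 0.07010643184185028), 0.4608871340751648) 0.0554890045535123
[[0.949, 0.316, -0.0], [0.316, -0.949, -0.001], [-0.0, 0.001, -1.0]]
```

View pics/w1c.png

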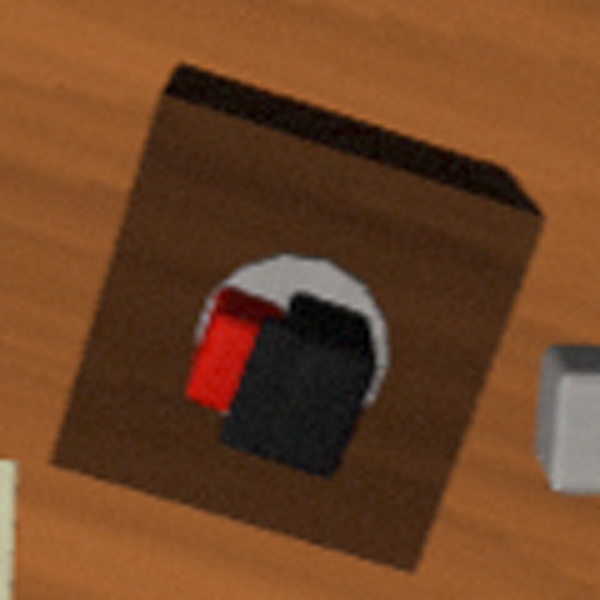

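Measured: head top at z = 0.090, flange top at 0.060, block top at 0.0555, axis about (0.505,-0.3457), button facing world +y (about -1.5°). Next I'll align the gripper and descend part way.

```bash
python3 -m pendant '[-0.002,0.003,0.01,0.3, -0.005,0.006,0.03,0.66, -0.005,0.006,0.05,0.66, -0.005,0.006,0.07,0.66, -0.005,0.006,0.07,0.66]' 0.6 30
python3 - <<'E'
from h import *
im,D=grab_frame('wrist');s=sense();K,T=cam('wrist',s);M=R.from_quat(np.roll(s['tool_rot'],-1)).as_matrix();print(s['tool_pos'],M.round(3).tolist(),s['width'],s['force'])
C=cloud(K,T,D);z=C[...,2];hs=cv2.cvtColor(im,cv2.COLOR_RGB2HSV)
near=(np.hypot(C[...,0]-.505,C[...,1]+.3457)<.022)&(D>0)
for nm,mm in [('black top',near&(hs[...,2]<60)&(z>.087)&(z<.095)),('red',near&(hs[...,1]>150)&(z>.081)&(z<.087)),('flange',near&(hs[...,1]<60)&(abs(z-.06)<.003))]:
    P=C[mm][:,:2].astype(np.float32);print(nm,len(P),cv2.minAreaRect(P) if len(P) else '',cv2.minEnclosingCircle(P) if nm=='flange' else '', np.median(z[mm]))
save('w2.png',im)
E
```

```text
time: 2.58
tool_pos: [0.5035, -0.3494, 0.1306]
tool_rot: [-0.0, 1.0, -0.012, -0.001]
force: [-0.4, -0.0, 0.3]
width: 0.0509
grip_force: 0.0
[ 0.50437605 -0.34955993  0.13170004] [[1.0, -0.023, -0.0], [-0.023, -1.0, -0.0], [-0.0, 0.0, -1.0]] 0.051191443068613535 [ 0.86121817  0.59182578 -0.00769644]
black top 1213 ((0.5101202726364136, -0.33976563811302185), (0.0194238368421793, 0.02203342132270336), 88.71641540527344)  0.09098831013461442
red 200 ((0.5149756669998169, -0.3337112367153168), (0.011631135828793049, 0.03038584068417549), 39.52696228027344)  0.08455044811987275
flange 483 ((0.5147050023078918, -0.34500929713249207), (0.030147859826683998, 0.01832527294754982), 49.390079498291016) ((0.5110432505607605, -0.34201598167419434), 0.015639567747712135) 0.06116434846676447
```

The two views disagree by 6 mm, because the first picture was taken while the arm was still settling. I'll repeat it with the arm still.

```bash
python3 -m pendant '[0,0.008,0,0, 0,0.008,0,0, 0,0.008,0,0]'
cat > m.py <<'E'
from h import *
for i in range(2):
    s=sense();im,D=grab_frame('wrist');K,T=cam('wrist',s);print(s['tool_pos'],abs(s['qd']).max())
    C=cloud(K,T,D);z=C[...,2];hs=cv2.cvtColor(im,cv2.COLOR_RGB2HSV)
    near=(np.hypot(C[...,0]-.508,C[...,1]+.342)<.03)&(D>0)
    for nm,mm in [('black top',near&(hs[...,2]<60)&(z>.087)&(z<.095)),('flange',near&(hs[...,1]<60)&(abs(z-.06)<.003)),('st',(abs(z-.0555)<.003)&(np.hypot(C[...,0]-.508,C[...,1]+.342)<.06))]:
        P=C[mm][:,:2].astype(np.float32);print(nm,len(P),cv2.minAreaRect(P),cv2.minEnclosingCircle(P) if nm=='flange' else '', np.median(z[mm]))
save('w3.png',im)
E
python3 m.py
```

```text
time: 3.0
tool_pos: [0.505, -0.3567, 0.1319]
tool_rot: [0.0, 1.0, -0.011, 0.0]
force: [0.7, 0.2, 0.4]
width: 0.0516
grip_force: 0.0
[ 0.50503596 -0.35674142  0.13189904] 0.006291830552877668
black top 1207 ((0.5090305209159851, -0.33978116512298584), (0.019654858857393265, 0.022090202197432518), 88.26420593261719)  0.08993599129161625
flange 577 ((0.514683187007904, -0.3430024981498718), (0.0333041250705719, 0.01946748048067093), 52.911739349365234) ((0.5092142224311829, -0.33887457847595215), 0.016760922968387604) 0.06001070776542802
st 7529 ((0.5087453126907349, -0.3386484384536743), (0.0706295296549797, 0.07029502838850021), 1.1676840782165527)  0.055066329656626944
[ 0.505022   -0.35650182  0.13175152] 0.004738155143932547
black top 1193 ((0.5093185901641846, -0.33958470821380615), (0.019608572125434875, 0.021851470693945885), 88.41278839111328)  0.08997815586741487
flange 601 ((0.5143917798995972, -0.34277018904685974), (0.03304465115070343, 0.01986958272755146), 52.12234878540039) ((0.5095444917678833, -0.33910006284713745), 0.016616085544228554) 0.06009321485951838
st 7561 ((0.5088347792625427, -0.3387845754623413), (0.07059735804796219, 0.0701911672949791), 1.1420069932937622)  0.05507566339464409
```

View pics/w3.png

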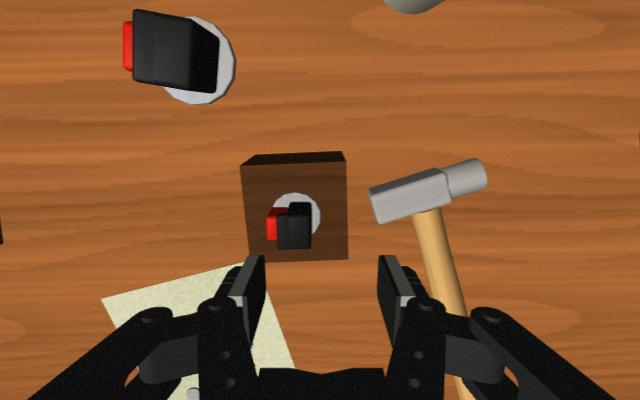

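Wrist view: the pin head is at (293,228), left of the finger midline at column 321. The settled readings agree on an axis at (0.509,-0.339). I'll move there and descend.

```bash
python3 -m pendant '[0.004,-0.0175,0,0, 0.004,-0.0175,0.02,0, 0.004,-0.0175,0.05,0, 0.004,-0.0175,0.067,0, 0.004,-0.0175,0.07,0]'; python3 -m pendant '[0,0,0,0, 0,0,0,0]'
```

```text
time: 3.72
tool_pos: [0.5089, -0.3378, 0.0602]
tool_rot: [-0.001, 1.0, -0.01, -0.001]
force: [0.0, -0.4, -0.3]
width: 0.0514
grip_force: 0.0
time: 3.98
tool_pos: [0.51, -0.3394, 0.0624]
tool_rot: [0.001, 1.0, -0.01, 0.001]
force: [-0.7, -0.4, 0.8]
width: 0.0515
grip_force: 0.0
```

```bash
python3 m.py
```

```text
[ 0.5099618  -0.33936195  0.06241827] 0.00277320292509854
black top 2949 ((0.509352445602417, -0.3395889103412628), (0.02307349070906639, 0.05395423248410225), 1.3440603017807007)  0.08999831370378195
flange 1089 ((0.5158603191375732, -0.3418441712856293), (0.03297073394060135, 0.01888498105108738), 64.85572052001953) ((0.5098605155944824, -0.3389435410499573), 0.016723493114113808) 0.060020974433399155
st 11658 ((0.5087096691131592, -0.33865466713905334), (0.07097652554512024, 0.07038086652755737), 1.103859782218933)  0.05510828049806009
[ 0.50983923 -0.3393636   0.06233731] 0.0019015740818328626
black top 2950 ((0.5091788172721863, -0.33959710597991943), (0.02282056398689747, 0.05413855239748955), 2.0273330211639404)  0.08999571327043307
flange 1094 ((0.5154902935028076, -0.3419065475463867), (0.03300303965806961, 0.018946412950754166), 63.223182678222656) ((0.5099793076515198, -0.339176207780838), 0.016888484358787537) 0.059980396868483526
st 11669 ((0.5086637735366821, -0.33863282203674316), (0.07105545699596405, 0.07038039714097977), 1.1868375539779663)  0.055065330118376554
```

```bash
python3 -m pendant '[0,0,0.001,0, 0,0,0.001,0, 0,0,0.001,0, 0,0,0.001,0, 0,0,0.001,0]' 0 35; python3 -m pendant '[0,0,0,0, 0,0,0,0, 0,0,0,0]'
```

```text
time: 4.7
tool_pos: [0.5096, -0.3399, 0.0611]
tool_rot: [0.001, 1.0, -0.011, 0.001]
force: [-1.1, -2.0, 5.3]
width: 0.021
grip_force: 37.6
time: 5.08
tool_pos: [0.5097, -0.3399, 0.061]
tool_rot: [0.001, 1.0, -0.011, 0.001]
force: [-0.4, -2.4, 5.2]
width: 0.0209
grip_force: 37.6
```

The button is held in (width about 21 mm). Next I'll lift and carry the pin towards the station.

```bash
python3 -m pendant '[0,0,-0.02,0, 0,0,-0.05,0, 0,0,-0.09,0, 0,-0.04,-0.1,0, 0.005,-0.1,-0.1,0]'; python3 -m pendant '[0.005,-0.06,0,0, 0.005,-0.12,0,0, 0.005,-0.14,0,0, 0.005,-0.14,0,0, 0.005,-0.14,0,0]'
python3 - <<'E'
from h import *
s=sense();im,D=grab_frame('wrist');print(s['time'],s['tool_pos'],s['tool_rot'],abs(s['qd']).max(),s['force'],s['width'])
np.savez('w4.npz',im=im,D=D,p=s['tool_pos'],q=s['tool_rot']);save('w4.png',im)
for t in ['pin','upper_hole','button','plate_mid','pivot']:print(t,[(np.round(r['extent']).tolist(),round(r['conf'],2)) for r in find_in('wrist',t)])
E
```

```text
time: 5.7
tool_pos: [0.5158, -0.2397, 0.1606]
tool_rot: [0.0, 1.0, -0.013, 0.0]
force: [1.1, 1.0, -3.2]
width: 0.0212
grip_force: 36.2
time: 6.32
tool_pos: [0.5236, -0.1008, 0.1598]
tool_rot: [0.0, 1.0, -0.011, -0.001]
force: [-0.4, -1.0, -1.7]
width: 0.0212
grip_force: 36.2
6.325 [ 0.52364298 -0.10078451  0.15975937] [ 3.33442501e-04  9.99935374e-01 -1.13464614e-02 -6.27803917e-04] 0.014342986457106015 [-0.44676853 -1.03660098 -1.6599649 ] 0.021198264355675726
pin [([293.0, 233.0, 350.0, 332.0], 0.79), ([530.0, 46.0, 640.0, 124.0], 0.67)]
upper_hole [([21.0, 0.0, 220.0, 308.0], 0.98)]
button [([296.0, 261.0, 314.0, 296.0], 0.89), ([558.0, 59.0, 624.0, 103.0], 0.88)]
plate_mid [([20.0, 3.0, 330.0, 308.0], 0.66), ([20.0, 0.0, 221.0, 311.0], 0.2)]
pivot [([22.0, 0.0, 325.0, 307.0], 0.98)]
```

View pics/w4.png

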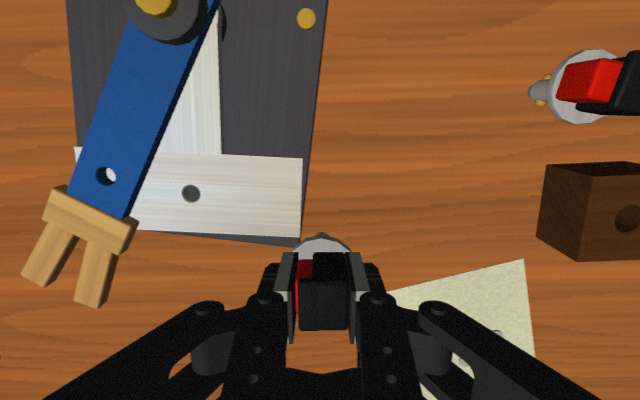

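Wrist view: the arm's hole is at (106,176), the plate's hole at (191,193), the pivot cap at about (157,2) and the held pin's nose at (321,237).

Run:
```python
from h import *
a=np.load('w4.npz');im,D=a['im'],a['D'];K,T=cam('wrist',dict(tool_pos=a['p'],tool_rot=a['q']));C=cloud(K,T,D)
g=cv2.cvtColor(im,cv2.COLOR_RGB2GRAY);hs=cv2.cvtColor(im,cv2.COLOR_RGB2HSV)
print('z arm',np.median(C[185:195,95:120,2]),'z plate',np.median(C[200:225,200:280,2]))
blue=((hs[...,0]>100)&(hs[...,0]<125)&(hs[...,1]>120)).astype(np.uint8)
# upper hole: non blue pixels near
w=np.zeros_like(blue);w[160:193,90:122]=1
def cen(m,z,n):
    k,l,st,c=cv2.connectedComponentsWithStats(m.astype(np.uint8));i=1+np.argmax(st[1:,4]);v,u=np.nonzero(l==i)
    P=np.array([at_z(K,T,x,y,z)[:2] for x,y in zip(u,v)]).astype(np.float32);print(n,st[i],c[i],P.mean(0),cv2.minEnclosingCircle(P));return P.mean(0)
A=cen((1-blue)*w,.053,'arm hole')
w2=np.zeros_like(blue);w2[178:210,175:208]=1
B=cen((g<120)*w2,.040,'plate hole')
v,u=np.nonzero(blue[:190,:230]);P=np.array([at_z(K,T,x,y,.053)[:2] for x,y in zip(u,v)]).astype(np.float32);l=cv2.fitLine(P,cv2.DIST_HUBER,0,.01,.01).ravel();print('line',l)
gold=(hs[:40,120:190,0]>18)&(hs[:40,120:190,0]<32)&(hs[:40,120:190,1]>150);v,u=np.nonzero(gold);print('gold',u.min()+120,u.max()+120,v.max(),np.median(C[v,u+120],0))
d=l[:2]*np.sign(l[0]);piv=A+.13*d;print('pivot est',piv,'B-piv',np.linalg.norm(B-piv))
# pivot by circle intersection of A,B both 0.13
M=(A+B)/2;h=np.sqrt(.13**2-((A-B)**2).sum()/4);e=(A-B)/np.linalg.norm(A-B);n=np.array([-e[1],e[0]]);n*=np.sign(n[0]);print('pivot2',M+h*n)
# nose
wn=np.zeros_like(blue);z=a['p'][2]-.043;print('nose ray',at_z(K,T,321,238,z),'expected',a['p'])
# edges of plate direction from plate cloud
m=(abs(C[...,2]-.04)<.003);m[:140]=0;m[250:]=0;print('plate',cv2.minAreaRect(C[m][:,:2].astype(np.float32)))
```

```text
z arm 0.05304040110688703 z plate 0.040020143293108074
arm hole [105 168  11  14 110] [110.30909091 174.34545455] [0.5522675  0.05707864] ((0.5483248233795166, 0.05622817575931549), 0.002084260806441307)
plate hole [182 185  18  17 241] [190.54356846 193.11618257] [0.53325176 0.00423007] ((0.5331363677978516, 0.004184879828244448), 0.0071743265725672245)
line [ 0.7386472  -0.6740922   0.6010151   0.02922008]
gold 135 177 17 [ 0.65527664 -0.00789399  0.08068415]
pivot est [ 0.64829165 -0.03055334] B-piv 0.120183446
pivot2 [ 0.662194   -0.01231997]
nose ray [ 0.52298944 -0.09998614  0.11675937] expected [ 0.52364298 -0.10078451  0.15975937]
plate ((0.5267515182495117, -0.12441854178905487), (0.4546477496623993, 0.08928848803043365), 88.17503356933594)
```

Run:
```python
from h import *
a=np.load('w4.npz');im=a['im'];K,T=cam('wrist',dict(tool_pos=a['p'],tool_rot=a['q']))
A=at_z(K,T,106,176,.053)[:2];B=np.array([.5333,.0042]);print(A)
M=(A+B)/2;h=np.sqrt(.13**2-((A-B)**2).sum()/4);e=(A-B)/np.linalg.norm(A-B);n=np.array([-e[1],e[0]]);n*=np.sign(n[0]);P=M+h*n;print('pivot',P,np.degrees(np.arctan2(*(A-P)[::-1])),np.degrees(np.arctan2(*(B-P)[::-1])))
d=A-a['p'][:2];MM=R.from_quat(np.roll(a['q'],-1)).as_matrix();print('delta tool',MM[:2,:2].T@d)
save('w4c.png',im,(70,140,220,220),5)
```

```text
[0.551099   0.06056236]
pivot [ 0.6629193  -0.00574162] 149.33412785749618 175.6140788627759
delta tool [ 0.02378766 -0.1619283 ]
```

View pics/w4c.png

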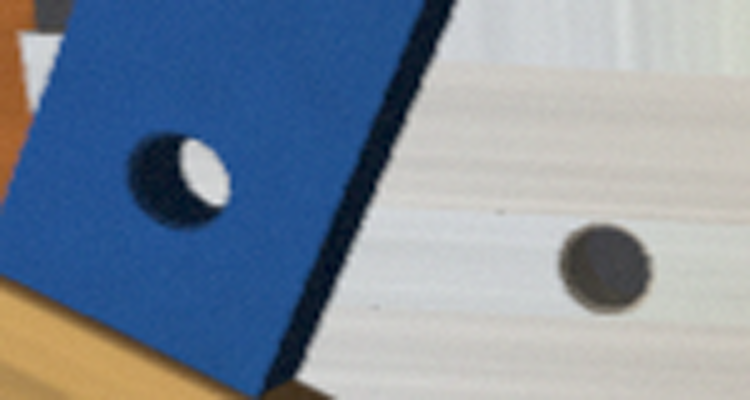

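Crop: the arm hole is at full-frame (105.8,176) and the plate hole at (191.2,193.6). I'll move the nose above the arm hole.

```bash
python3 -m pendant '[0.008,-0.055,0,0, 0.016,-0.11,0,0, 0.0235,-0.162,0.01,0, 0.0235,-0.162,0.03,0, 0.0235,-0.162,0.046,0]'; python3 -m pendant '[0,0,0,0, 0,0,0,0]'
python3 - <<'E'
from h import *
s=sense();im,D=grab_frame('wrist');print(s['time'],s['tool_pos'],s['tool_rot'],abs(s['qd']).max(),s['force'],s['width'])
np.savez('w5.npz',im=im,D=D,p=s['tool_pos'],q=s['tool_rot']);save('w5.png',im,(220,140,420,300),4)
E
```

```text
time: 7.25
tool_pos: [0.5509, 0.0622, 0.1135]
tool_rot: [0.0, 1.0, -0.01, -0.0]
force: [-0.5, -0.0, -1.8]
width: 0.021
grip_force: 36.2
time: 7.5
tool_pos: [0.5515, 0.0612, 0.1148]
tool_rot: [0.0, 1.0, -0.011, 0.0]
force: [-0.8, -0.9, -0.8]
width: 0.0207
grip_force: 36.2
7.5 [0.55152663 0.06123424 0.11475172] [ 9.96654906e-05  9.99935784e-01 -1.13245437e-02  4.16673513e-04] 0.008298868698726586 [-0.75389734 -0.87028878 -0.76476512] 0.020747228743041312
```

View pics/w5.png

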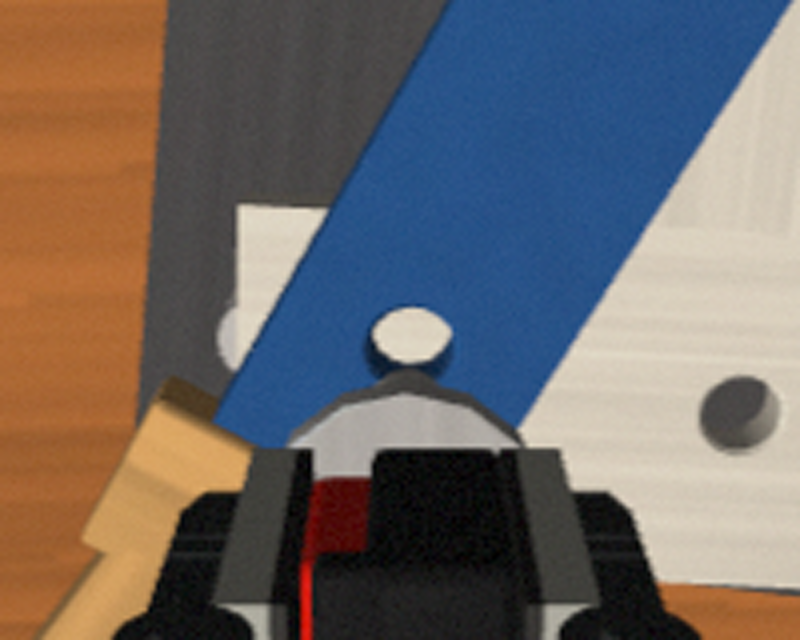

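Crop: the hole's rim centre is at about full-frame (322,226). The nose tip is just in front of it, at (321.5,233). I'll check the alignment by projecting.

```bash
cat > p.py <<'E'
from h import *
import sys
def run(f,hole):
    a=np.load(f);p=a['p'];K,T=cam('wrist',dict(tool_pos=p,tool_rot=a['q']));Ti=np.linalg.inv(T)
    pr=lambda X:(lambda c:(K@(c/c[2]))[:2])(Ti[:3,:3]@X+Ti[:3,3])
    crc=lambda c,r,z:np.array([pr(np.array([c[0]+r*np.cos(t),c[1]+r*np.sin(t),z])) for t in np.linspace(0,6.28,60)])
    H=at_z(K,T,*hole,.053);h=crc(H,.0068,.053)
    print('hole',H.round(4),'minus tcp',(H-p)[:2].round(4),'px box',h.min(0),h.max(0))
    for n,r,z in [('flange top',.017,p[2]-.001),('nose',.0042,p[2]-.043),('shank',.006,p[2]-.037)]:
        q=crc(p[:2],r,z);print(n,'pred px left/right',q.min(0)[0],q.max(0)[0],'top',q.min(0)[1])
run(sys.argv[1],(float(sys.argv[2]),float(sys.argv[3])))
E
python3 p.py w5.npz 322.1 225.5
python3 - <<'E'
from h import *
a=np.load('w5.npz');g=a['im'].astype(int);hs=cv2.cvtColor(a['im'],cv2.COLOR_RGB2HSV)
for r in range(214,250,2): print(r,[ (int(x),int(y)) for x,y in zip(hs[r,304:342,1][::3],hs[r,304:342,2][::3])])
E
```

```text
hole [0.5521 0.0613 0.053 ] minus tcp [0.0006 0.0001] px box [311.52102812 215.4188753 ] [332.69074212 235.39973988]
flange top pred px left/right 286.53018693579367 358.8560583393044 top 236.2139438805884
nose pred px left/right 315.2465585706708 329.4913360263627 top 230.3857113231524
shank pred px left/right 311.93088313062873 332.8877225354402 top 231.10200933997575
214 [(176, 135), (181, 134), (179, 135), (182, 136), (186, 136), (180, 136), (174, 138), (179, 137), (181, 135), (176, 135), (181, 137), (181, 134), (183, 134)]
216 [(181, 135), (178, 136), (180, 136), (176, 136), (181, 137), (176, 116), (139, 121), (189, 123), (188, 136), (178, 139), (177, 137), (178, 136), (178, 136)]
218 [(181, 135), (187, 134), (188, 136), (184, 137), (77, 116), (33, 210), (36, 217), (31, 215), (33, 160), (176, 138), (184, 137), (180, 136), (174, 136)]
220 [(181, 137), (174, 138), (180, 136), (192, 106), (31, 221), (31, 219), (33, 221), (31, 220), (33, 218), (87, 155), (177, 138), (178, 136), (173, 137)]
222 [(179, 135), (179, 137), (179, 137), (16, 148), (33, 218), (32, 220), (34, 219), (33, 219)
[... 1295 characters left out ...]
1), (6, 160), (16, 175), (13, 175), (17, 175), (16, 173), (17, 170), (19, 107), (11, 67), (12, 65), (164, 115)]
242 [(4, 125), (9, 175), (13, 173), (13, 172), (17, 177), (16, 178), (14, 176), (16, 175), (15, 174), (17, 169), (15, 167), (14, 149), (15, 66)]
244 [(15, 173), (17, 176), (13, 172), (10, 172), (16, 176), (14, 178), (16, 177), (13, 176), (16, 178), (14, 169), (18, 173), (17, 176), (18, 140)]
246 [(19, 174), (16, 174), (15, 171), (13, 173), (15, 173), (12, 174), (13, 175), (16, 178), (16, 177), (13, 171), (16, 173), (16, 174), (13, 176)]
248 [(15, 174), (13, 173), (16, 173), (19, 173), (18, 173), (14, 177), (16, 178), (16, 174), (16, 176), (16, 171), (19, 172), (17, 176), (16, 177)]
```

Alignment is within about 1 mm. I'll lower gently into the arm hole.

```bash
python3 -m pendant '[0.001,0.0004,0.004,0, 0.001,0.0004,0.009,0, 0.001,0.0004,0.014,0, 0.001,0.0004,0.018,0, 0.001,0.0004,0.021,0]'; python3 -m pendant '[0,0,0.002,0, 0,0,0.004,0, 0,0,0.006,0, 0,0,0.006,0]'
```

```text
time: 8.18
tool_pos: [0.5519, 0.0618, 0.0929]
tool_rot: [0.0, 1.0, -0.01, -0.0]
force: [1.0, -0.5, -1.4]
width: 0.0212
grip_force: 36.2
time: 8.68
tool_pos: [0.5519, 0.0614, 0.0871]
tool_rot: [0.0, 1.0, -0.01, -0.0]
force: [0.2, -1.6, -3.2]
width: 0.0212
grip_force: 36.1
```

```bash
python3 -m pendant '[0,0,0.001,0, 0,0,0.002,0, 0,0,0.003,0, 0,0,0.004,0, 0,0,0.004,0]'; python3 -m pendant '[0,0,0.001,0, 0,0,0.001,0]'
```

```text
time: 9.3
tool_pos: [0.5521, 0.0617, 0.0832]
tool_rot: [0.0, 1.0, -0.01, 0.0]
force: [0.5, -1.9, -2.7]
width: 0.0212
grip_force: 36.3
time: 9.55
tool_pos: [0.5522, 0.0618, 0.0829]
tool_rot: [0.0, 1.0, -0.01, 0.0]
force: [-0.5, -1.8, 4.6]
width: 0.0211
grip_force: 36.9
```

Gentle contact with the plate (about 6 N). I'll start swinging along the arc.

```bash
python3 -m pendant '[-0.0024,0.0041,0,0, -0.0045,0.0084,0,0, -0.0064,0.0125,0,0, -0.0082,0.0167,0,0, -0.0082,0.0167,0,0]'
```

```text
time: 10.18
tool_pos: [0.5441, 0.0451, 0.0828]
tool_rot: [-0.0, 1.0, -0.011, 0.001]
force: [3.0, 3.4, 5.0]
width: 0.0208
grip_force: 37.0
```

```bash
python3 -m pendant '[-0.0015,0.0042,0,0, -0.003,0.0085,0,0, -0.0043,0.0128,0,0, -0.0055,0.0172,0,0, -0.0066,0.0216,0,0]'
python3 - <<'E'
from h import *
s=sense();im,D=grab_frame('wrist');print(s['time'],s['tool_pos'],s['tool_rot'],abs(s['qd']).max(),s['force'],s['width'])
np.savez('w6.npz',im=im,D=D,p=s['tool_pos'],q=s['tool_rot']);save('w6.png',im,(220,140,420,300),4)
E
```

```text
time: 10.8
tool_pos: [0.5372, 0.0251, 0.0828]
tool_rot: [-0.001, 1.0, -0.01, 0.001]
force: [1.6, 5.1, 4.6]
width: 0.0209
grip_force: 37.0
10.8 [0.53718876 0.02513215 0.08284583] [-8.82202386e-04  9.99949364e-01 -9.97963669e-03  9.47608963e-04] 0.0649639317823932 [1.57111247 5.12298445 4.55443059] 0.020881706862094344
```

View pics/w6.png

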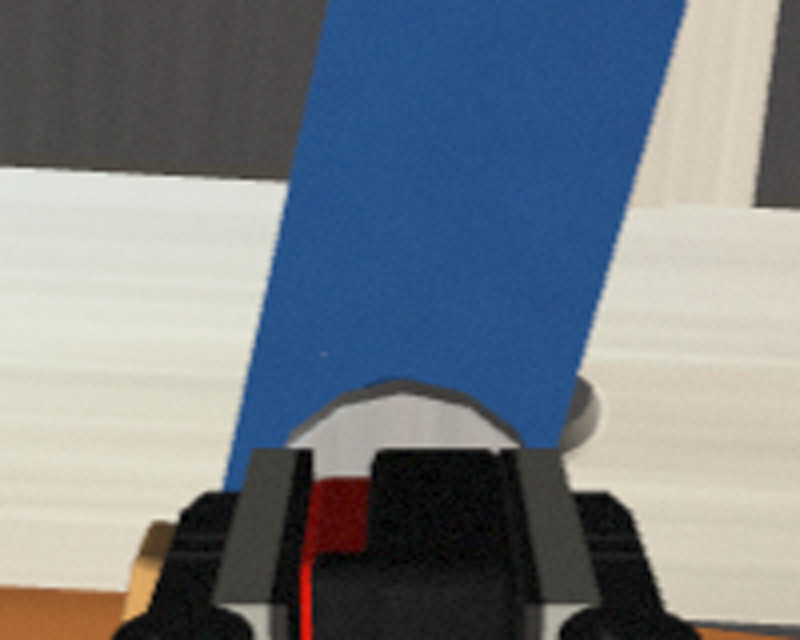

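The arm follows. The plate hole is peeking out at the arm's right edge, crop (580,415), about 20 mm ahead. I'll approach it more slowly.

```bash
python3 -m pendant '[-0.0008,0.0045,0,0, -0.0015,0.0089,0,0, -0.002,0.0134,0,0, -0.0023,0.0157,0,0, -0.0023,0.0157,0,0]';python3 -m pendant '[-0.0001,0.001,0,0, -0.0001,0.002,0,0, -0.0002,0.003,0,0, -0.0002,0.003,0,0]'
```

```text
time: 11.48
tool_pos: [0.5341, 0.009, 0.0827]
tool_rot: [-0.0, 1.0, -0.01, 0.0]
force: [0.9, 4.6, 5.9]
width: 0.0209
grip_force: 37.1
time: 11.98
tool_pos: [0.5329, 0.0041, 0.0817]
tool_rot: [0.001, 1.0, -0.011, -0.001]
force: [2.3, 1.1, -0.3]
width: 0.0214
grip_force: 36.4
```

The force vanished and the nose sank by 1 mm, so the hole is found. I'll press down gently in steps.

```bash
python3 -m pendant '[0,0,0.001,0, 0,0,0.002,0, 0,0,0.003,0, 0,0,0.003,0]'
```

```text
time: 12.48
tool_pos: [0.5329, 0.0046, 0.0788]
tool_rot: [0.0, 1.0, -0.011, -0.001]
force: [2.2, -0.0, -2.4]
width: 0.0207
grip_force: 36.2
```

```bash
python3 -m pendant '[0,0,0.001,0, 0,0,0.002,0, 0,0,0.003,0, 0,0,0.004,0, 0,0,0.004,0]'
```

```text
time: 13.1
tool_pos: [0.5334, 0.0045, 0.0751]
tool_rot: [0.0, 1.0, -0.011, -0.0]
force: [-0.3, -2.6, -1.1]
width: 0.0212
grip_force: 36.3
```

```bash
python3 -m pendant '[0,0,0.003,0, 0,0,0.006,0, 0,0,0.009,0, 0,0,0.012,0, 0,0,0.012,0]'
```

```text
time: 13.72
tool_pos: [0.5335, 0.0044, 0.0628]
tool_rot: [0.0, 1.0, -0.011, -0.0]
force: [-0.1, -5.3, -1.6]
width: 0.021
grip_force: 36.4
```

```bash
python3 -m pendant '[0,-0.0003,0.001,0, 0,-0.0003,0.002,0, 0,-0.0003,0.003,0, 0,-0.0003,0.004,0, 0,-0.0003,0.004,0]'
```

```text
time: 14.35
tool_pos: [0.5336, 0.0044, 0.0591]
tool_rot: [0.001, 1.0, -0.011, -0.0]
force: [1.1, -6.2, 0.5]
width: 0.0211
grip_force: 36.9
```

```bash
python3 -m pendant '[0,0.0008,0.0004,0, 0,0.0008,0.0008,0, 0,0.0008,0.001,0, 0,0.0008,0.001,0]'
```

```text
time: 14.85
tool_pos: [0.5337, 0.0044, 0.059]
tool_rot: [0.0, 1.0, -0.01, 0.0]
force: [-2.0, -5.5, 8.1]
width: 0.0212
grip_force: 37.8
```

The pin is seated (about 9 N on the flange, TCP z as predicted). I'll release, then rise straight up.

```bash
python3 -m pendant '[0,0,0,0, 0,0,0,0, 0,0,0,0, 0,0,0,0, 0,0,0,0]' 0.6; python3 -m pendant '[0,0,-0.01,0, 0,0,-0.03,0, 0,0,-0.07,0, -0.02,0,-0.11,0, -0.03,0,-0.12,0]';python3 -m pendant '[0,0,0,0, 0,0,0,0]'
python3 - <<'E'
from h import *
s=sense();im,D=grab_frame('wrist');print(s['time'],s['tool_pos'],s['force'],s['width'])
K,T=cam('wrist',s);C=cloud(K,T,D);z=C[...,2];hs=cv2.cvtColor(im,cv2.COLOR_RGB2HSV)
near=np.hypot(C[...,0]-.533,C[...,1]-.0045)<.03
for nm,mm in [('black',near&(hs[...,2]<60)&(z>.08)),('flange',near&(hs[...,1]<60)&(abs(z-.058)<.004)&(hs[...,2]>120)),('red',near&(hs[...,1]>150)&(z>.076)&((hs[...,0]<8)|(hs[...,0]>172)))]:
    P=C[mm];print(nm,len(P),np.median(P,0),cv2.minAreaRect(P[:,:2].astype(np.float32)))
save('w7.png',im,(170,60,470,285),2.6)
E
```

```text
time: 15.48
tool_pos: [0.5336, 0.0048, 0.0582]
tool_rot: [-0.0, 1.0, -0.01, -0.0]
force: [1.2, 0.7, -0.5]
width: 0.0511
grip_force: 0.0
time: 16.1
tool_pos: [0.5044, 0.0055, 0.1814]
tool_rot: [-0.0, 1.0, -0.01, 0.003]
force: [-0.3, -0.1, 0.7]
width: 0.0513
grip_force: 0.0
time: 16.35
tool_pos: [0.5032, 0.0051, 0.1773]
tool_rot: [0.0, 1.0, -0.01, -0.001]
force: [0.5, -0.0, -0.4]
width: 0.0514
grip_force: 0.0
16.35 [0.50321599 0.0051213  0.17731966] [ 0.45587682 -0.02122946 -0.35265453] 0.0514047765537951
black 11688 [0.52048431 0.00388067 0.25685186] ((0.5284223556518555, 0.004627620801329613), (0.055506620556116104, 0.03159908577799797), 88.91165924072266)
flange 316 [0.5440526  0.00189393 0.05799976] ((0.5372053384780884, -0.0016536936163902283), (0.03882530331611633, 0.02158305048942566), 71.47335052490234)
red 263 [0.53227405 0.01534392 0.08158799] ((0.5238173604011536, 0.003158261999487877), (0.04389267414808273, 0.035162054002285004), 56.1477165222168)
```

View pics/w7.png

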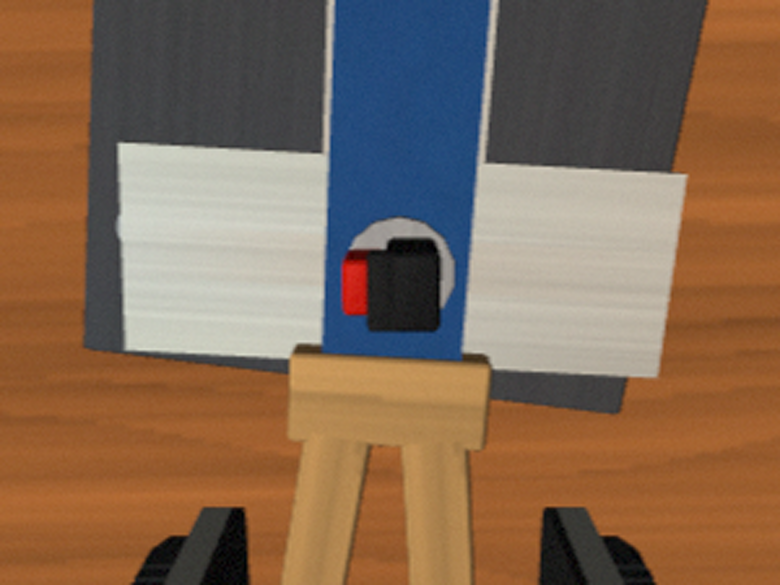

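Crop: the pin is upright, with its flange top at z = 0.058 (fully home) and its button sprung out at (355,283). The gripper is clear of everything, so I'm handing in.

```bash
python3 -c "
from rig import *
print(sign_off())"
```

```text
the job is handed in; nothing more can be done
None
```

The job is handed in: the pin is fully home through the arm and the index plate, its button has sprung out, and the gripper is clear; that the balls locked below the plate is inferred from the button, not seen (about 16 s used).

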